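# Load the cross-drilling jig and snap its toggle clamp shut

### The arm

A 6-joint arm with a two-finger parallel gripper is mounted at the origin on a cart in front of the work surface, level with it; the furniture and walls round the work are solid. World frame = base frame: x ahead of the robot, y to its left, z up, the work surface at z = 0. Lengths are in m, angles in rad, forces in N, time in s.
With the tool pointing down it reaches from about 0.35 to 0.85 m from the base axis. Payload 8.1 kg.
Tool frame: the origin (TCP) lies at the very end of the fingers, on their centre line; the grasp point (between the pads) lies 19 mm behind it; z points along the fingers, x is the direction in which the jaws open and shut, and the axes are right-handed (so a half turn about z gives the same grasp; the last joint's range is limited). The gripper opens to 93 mm and grips with 3 to 60 N. Pads are 15 mm wide; open, the fingers measure 128 mm over their backs; the gripper's body (75 mm by 188 mm) begins 65 mm behind the grasp point.
Start: joints at [-0.085, 0.13, 1.488, -0, 1.523, -0.085], TCP at [0.6, 0, 0.219] pointing down, gripper open.
Joint ranges: [-2.96, 2.96], [-0.89, 2.26], [0.02, 2.5], [-1.34, 4.48], [0, 2.73], [-2.66, 2.66]. Speed limits (rad/s): [2.39, 2.39, 2.79, 3.14, 3.14, 3.14].

### API

Orientations are given as a rotation vector (axis times angle).
In Python, from workcell import robot gives the robot as it stands. The module is installed in compiled form; this text tells all that it offers.
- The arm moves only by the shell command python3 -m handwheel 'ROWS' [FORCE]. ROWS is JSON, a list that holds one entry, the list of rows, each a list of 7 numbers: the shift along the tool's x, y, z in cm, then the turn, a rotation vector about the tool's x, y, z in degrees, then the finger opening in cm, from 0 to 9.3. A call has 1 to 10 rows; each row is the pose to reach, as a shift and turn from the pose commanded when the call began, along the tool's axes at that moment; what a row does not reach only later rows make up. A row lasts 1/12 s, in which the tool goes at most 41.7 mm and 7.16 degrees, less where a joint would pass 70% of its speed; a pose out of reach is approached as far as the arm can. A call with a gripper value outside its range is refused whole. The fingers move at their own pace and stop on an object; FORCE is the grip in N (left out, the last holds). Time passes only in rows, so rows that repeat a pose let the fingers close. It gives the time, the measured TCP pose, the force and the opening at its end, in the units of the state.
- robot.get_obs(): the state, without advancing time (a new reading comes with each control period).
- robot.read_camera(name): name is "scene" or "side" or "wrist"; returns a dict with "frame" (420x560x3 uint8, red, green, blue), "depth" (420x560 float32, m along the optical axis (not along the pixel's ray), 0 where there is no reading), "fx", "fy", "cx", "cy" (pixels), "rvec" (rotation vector, rad) and "tvec" (3), from world to camera coordinates, as OpenCV has them. Camera axes: x right, y down, z forward; pixel columns grow to the right and rows downward; lengths in m; the calibration is good to about 2 mm. A picture is of the moment at which its call begins.
- robot.hand_in(): hands the job in, once; it reports no verdict.
Trained networks look in a picture, given as the dict that the camera call returned (one of the last four; its "shot" number tells which), for a name from the list of things; names that differ only in an ending like _2 or _b are one class to them, and where a whole thing is asked for, a point or a joint stands for the part that bears it (a point fixed in the world has none). Each returns a list of dicts, best first, with "score" (0 to 1); they miss things now and then, are a little off and sometimes report something else, mostly with a low value. They report only what shows in the picture. A call takes as long as a camera call.
- robot.boxes_of(name, picture): "xyz" ([x, y, z] in m, in the coordinates of the camera as it stood for that picture, good to about 4 mm: the middle of the surface that is visible of it).
- robot.regions_of(name, picture): "region" (420x560 bool, what is visible of it).
The state is a dict: "time": time; "q": joint angles; "qvel": joint speeds; "joint_torque": joint torques, N m; "position": TCP position; "tool_rot": TCP orientation; "force": force on the tool from outside, world axes, zero at the start; "wrist_torque": the same for the moment, N m; "gripper_width": opening from 0.0 (shut) to 1.0 (fully open).
Only numpy, scipy, OpenCV 4.12 (cv2) and the standard library are available. Lean on these libraries where they do the work, as an engineer would, in place of code of your own. Each camera call takes 0.05 s, during which the arm holds its last target.

### The job

Load the drilling jig: push the brass hexagon bar along its groove, away from you, until its far end is fully home against the end stop. Then push the clamp's upright black handle over and down, past its dead centre, so that it snaps shut and the rubber pad holds the bar. Only push with the fingertips: do not pick up the bar or anything else, do not shut the clamp before the bar is home, and leave the other things on the bench alone.

Things in the scene. Friction and masses are not known exactly. Their poses are not given: they have to be found in the camera images.
- jig: Drilling jig, screwed to the worktop. Grey base plate 160 (x) x 128 (y) x 10 mm, spanning x -82..+78, y -40..+88. Origin on the worktop; x runs along the groove toward the end stop (away from the robot), y to the bar's side (robot's left), z up. On the line y = +60: rails 10 mm high at x -12..+60, a 17.6 mm groove between them; a bush plate over them at x 35..53, top 25 mm above the plate.
- stop_face (a point): Centre of the end stop's face, on the groove's centre line 7 mm above the plate; axes as the jig's. The bar is home when its far end touches here. The stop's block is 22 mm high and 10 mm thick, its button stands 4 mm out of it.
- bar_near (a point): Centre of the near end face of the brass hexagon bar, the face to push. Bar 95 mm long, 14 mm across flats, 0.10 to 0.16 kg, loose in the groove on the plate's top, 12 to 30 mm short of the stop at the start; x points to its far end. Even when home it sticks out 23 mm before the rails, over the bare plate.
- bar_far (a point): Centre of the far end face of the bar, the end that meets the stop; axes as the bar's.
- bar: The brass hexagon bar; origin at the centre of its underside, x along the bar.
- handle (a joint): Angle of the clamp's handle, rad: 0 = open, nearly upright, held by a light spring; dead centre about 1.22; 1.34 = shut on its stop, almost level, pointing to the jig's -y side. Let go before dead centre it springs back open; once a little past it (1.26) it snaps shut and stays. At handle_push this takes about 1 N, and 2 to 4 N just before dead centre.
- handle_pivot (a point): Point on the handle's hinge axis in the clamp's middle plane (jig x = +20 mm, y = -20 mm), 20 mm above the worktop; axes as the jig's. The hinge runs along the jig's x; shutting turns the handle from upright toward -y and down (positive about x).
- handle_end (a point): Outer end of the handle, on its centre line, 130 mm from the hinge; its outer 80 mm are a round black grip 16 mm thick. Open, it stands about 150 mm above the worktop. The raised clamping arm, to its +y side, reaches about 120 mm high: bring the finger in above that.
- handle_push (a point): Point on the handle's working side, 115 mm along it from the hinge and 8 mm off its centre line: it faces the jig's +y when open and up when shut. Moves with the handle; push here.
- pad: Rubber-tipped sprung pad, 14 mm across, under the end of the clamping arm; origin at the centre of its lower face. Linked to the handle, it swings down onto the bar's top at jig x = +20, y = +60 mm.
- offcut: Bystander: short brass hexagon offcut, 10 x 45 x 9 mm, loose on the worktop before the jig; not to be moved.
- bolt: Bystander: steel hexagon bolt, 15 x 32 x 13 mm, loose on the worktop before the jig; not to be moved.
- hex_key: Bystander: L-shaped hex key, 31 x 88 x 6 mm, loose on the worktop behind the jig; not to be moved.

How it is judged:
On the way, in this order (a step that is already met when the one before it is completed fails the run):
1. the bar's far end is home against the end stop while the clamp still stands open (x of bar_far in the frame of stop_face above -0.002 m and z of bar_far in the frame of stop_face below 0.003 m and value of joint handle below 0.5 rad), for 0.2 s.
2. the handle has been thrown past dead centre and is shut, with the bar still home (x of bar_far in the frame of stop_face above -0.002 m and value of joint handle above 1.28 rad), for 0.2 s.
At the end, for the whole second after the job is handed in: The bar lies in the groove with its far end within 2 mm of the end stop, the handle is shut past dead centre (joint over 1.28 rad), the rubber pad presses on the bar with more than 6 N, and all is at rest (all of step 2 and z of bar_far in the frame of stop_face below 0.003 m and contact force between pad and bar above 6 N and velocity of joint handle below 0.1 rad/s and linear speed of bar below 0.01 m/s); the robot touches nothing.
It fails at once if the bar is lifted or carried (z of bar in the frame of jig above 0.022 m).
It fails at once if the clamp is shut on the bar before the bar is home (value of joint handle above 1.1 rad and x of bar_far in the frame of stop_face below -0.004 m).
It fails at once if the brass offcut beside the jig is moved (distance of offcut from where it was at the start of the episode above 0.015 m).
It fails at once if the bolt beside the jig is moved (distance of bolt from where it was at the start of the episode above 0.015 m).
It fails at once if the hex key beside the jig is moved (distance of hex_key from where it was at the start of the episode above 0.015 m).
It also fails if it takes over 54 s, if anything falls off the work surface, if the arm or the gripper's body presses on something with over 40 N, if the wrist force passes 120 N, or if a joint passes its speed limit or range.

## Working session

There is one attempt and no reset: what is moved stays moved. The work goes in short steps, Python scripts to look and compute and a shell command to move; the robot and the scene stay as the last step left them, time stands still between calls to the robot, and variables do not carry over. Pictures are saved under pics/ and viewed, and the job is handed in when it is done.

```bash
mkdir -p pics
cat > h.py <<'E'
import numpy as np,cv2
from workcell import robot
def look(n,tag):
    p=robot.read_camera(n); cv2.imwrite(f'pics/{tag}.png',p['frame'][:,:,::-1]); return p
def w(p,x):
    R=cv2.Rodrigues(np.array(p['rvec'],float))[0]; return R.T@(np.array(x).ravel()-np.array(p['tvec']).ravel())
def cloud(p,m=None):
    d=p['depth']; v,u=np.nonzero((d>0)&(m if m is not None else True)); z=d[v,u]
    c=np.stack([(u-p['cx'])/p['fx']*z,(v-p['cy'])/p['fy']*z,z],1)
    R=cv2.Rodrigues(np.array(p['rvec'],float))[0]; return (c-np.array(p['tvec']).ravel())@R
def proj(p,X):
    return cv2.projectPoints(np.array(X,float).reshape(-1,3),np.array(p['rvec'],float),np.array(p['tvec'],float),np.array([[p['fx'],0,p['cx']],[0,p['fy'],p['cy']],[0,0,1.]]),None)[0].reshape(-1,2)
E
python3 - <<'E'
from h import *
np.set_printoptions(precision=4,suppress=True)
o=robot.get_obs();print(o)
for c in ['scene','side','wrist']:
    p=look(c,c+'0')
    for n in ['jig','bar','bar_near','bar_far','stop_face','handle','handle_end','handle_push','handle_pivot','pad','offcut','bolt','hex_key']:
        try:
            b=robot.boxes_of(n,p); print(c,n,[(np.round(w(p,x['xyz']),4).tolist(),round(x['score'],2)) for x in b[:2]])
        except Exception as e: print(c,n,e)
E
```

```text
{'time': 0.0, 'q': array([-0.0854,  0.1312,  1.4892,  0.    ,  1.523 , -0.0854]), 'qvel': array([ 0.0005, -0.0003, -0.0003,  0.0008, -0.0013,  0.0009]), 'joint_torque': array([ -0.0016, -55.9853, -49.1756,   0.0767,   0.0359,  -0.0003]), 'position': array([0.5995, 0.0001, 0.2176]), 'tool_rot': array([-3.1414, -0.    ,  0.0028]), 'force': array([ 0.262 , -0.4554, -0.0183]), 'wrist_torque': array([ 0.0022, -0.0395,  0.0458]), 'gripper_width': 1.0011770241567908}
scene jig [([0.5324, -0.0302, 0.0085], 0.61)]
scene bar [([0.5146, 0.0146, 0.0208], 0.46)]
scene bar_near [([0.5162, 0.0149, 0.0263], 0.66)]
scene bar_far [([0.5131, 0.0138, 0.0262], 0.77)]
scene stop_face [([0.5331, -0.0315, 0.0108], 0.89), ([0.5493, -0.0697, 0.1013], 0.37)]
scene handle [([0.5522, -0.0667, 0.0994], 0.48)]
scene handle_end [([0.5483, -0.0701, 0.0994], 0.66)]
scene handle_push [([0.5485, -0.0705, 0.1008], 0.64)]
scene handle_pivot [([0.532, -0.0346, 0.0083], 0.8)]
scene pad []
scene offcut [([0.3638, -0.1407, 0.0043], 0.45)]
scene bolt [([0.3788, -0.2156, 0.0094], 0.52)]
scene hex_key []
side jig [([0.5454, -0.
[... 581 characters left out ...]
ig [([0.5514, -0.0132, 0.0105], 0.62)]
wrist bar [([0.5211, 0.0206, 0.0253], 0.87), ([0.3806, -0.1291, 0.0098], 0.58)]
wrist bar_near [([0.5217, 0.0189, 0.0278], 0.63), ([0.5558, -0.0616, 0.1197], 0.29)]
wrist bar_far [([0.5225, 0.0231, 0.028], 0.76)]
wrist stop_face [([0.5503, -0.0166, 0.0097], 0.74)]
wrist handle [([0.5565, -0.0632, 0.1214], 0.79)]
wrist handle_end [([0.5578, -0.0599, 0.118], 0.78)]
wrist handle_push [([0.5614, -0.0646, 0.1172], 0.72), ([0.519, 0.0189, 0.0247], 0.63)]
wrist handle_pivot [([0.5472, -0.017, 0.014], 0.95)]
wrist pad [([0.5504, 0.0205, 0.0973], 0.52)]
wrist offcut []
wrist bolt [([0.5179, 0.0235, 0.0235], 0.37)]
wrist hex_key [([0.746, -0.0323, 0.0044], 0.61)]
```

View pics/scene0.png

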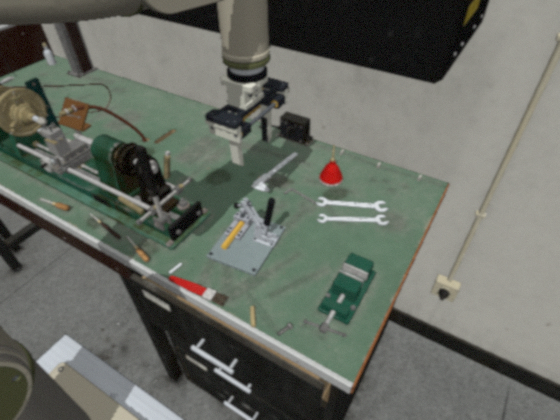

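View pics/side0.png

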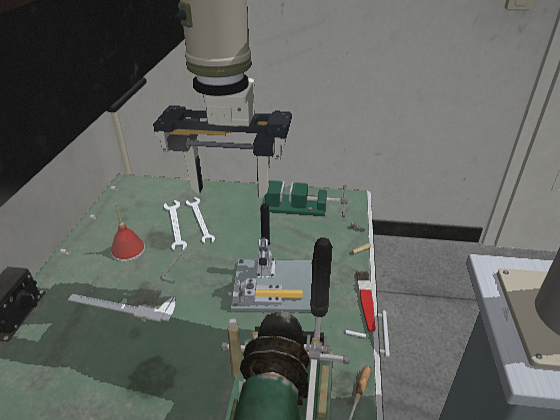

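View pics/wrist0.png

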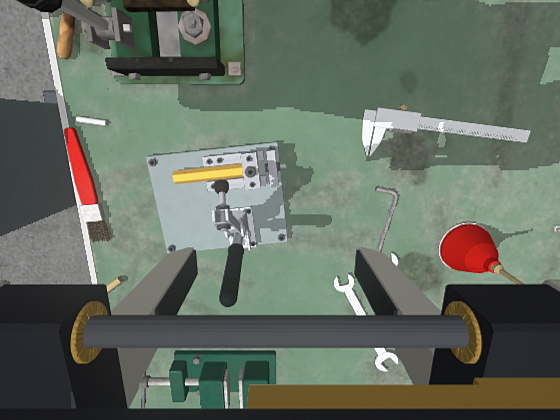

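Wrist view: the jig plate spans roughly (148–287, 142–253). The bar runs from (173,177) to (243,171), and the handle grip from (236,247) to (228,303). The jig is yawed slightly. Next I measure the pose.

```bash
cat > m.py <<'E'
from h import *
np.set_printoptions(precision=4,suppress=True)
def jig(p,plot=None):
    P=cloud(p); 
    q=P[(abs(P[:,2]-.010)<.004)&(P[:,0]>.4)&(P[:,0]<.68)&(P[:,1]>-.15)&(P[:,1]<.13)]
    return P,q
if __name__=='__main__':
    p=look('wrist','w1')
    P,q=jig(p)
    # grid image to drop noise, minAreaRect
    g=np.zeros((300,300),np.uint8); ij=((q[:,:2]-[.4,-.15])*1000).astype(int); g[ij[:,0].clip(0,299),ij[:,1].clip(0,299)]=255
    g=cv2.morphologyEx(g,cv2.MORPH_CLOSE,np.ones((5,5))); 
    n,l,s,c=cv2.connectedComponentsWithStats(g); k=1+np.argmax(s[1:,4]); print(s[k])
    cs=np.argwhere(l==k).astype(np.float32)
    print('rect',cv2.minAreaRect(cs), 'z',np.median(q[:,2]))
    r=robot.regions_of('bar',p)
    for x in r[:1]:
        B=cloud(p,x['region']); print('bar',x['score'],len(B),np.percentile(B,[2,50,98],axis=0))
        t=B[abs(B[:,2]-.024)<.004]; print(cv2.minAreaRect((t[:,:2]*1000).astype(np.float32)))
    r=robot.regions_of('handle',p)
    for x in r[:1]:
        B=cloud(p,x['region']); print('handle',x['score'],np.percentile(B,[1,50,99],axis=0))
        for z in np.arange(.03,.17,.01):
            s=B[abs(B[:,2]-z)<.005]
            if len(s)>3: print(round(z,3),len(s),s.mean(0),s.min(0),s.max(0))
E
python3 m.py
```

```text
[   63    44   143   172 13775]
rect ((129.72447204589844, 133.23834228515625), (160.22581481933594, 129.2246856689453), 6.115503787994385) z 0.010793252125667408
bar 0.61 950 [[0.4814 0.0103 0.0168]
 [0.5217 0.0203 0.0239]
 [0.5605 0.0293 0.0262]]
((520.402099609375, 19.2609920501709), (83.043212890625, 14.602717399597168), 5.934623718261719)
handle 0.76 [[ 0.5272 -0.1466  0.0004]
 [ 0.5584 -0.0613  0.1143]
 [ 0.5658 -0.0481  0.1505]]
0.03 6 [ 0.5549 -0.0607  0.0273] [ 0.5469 -0.0624  0.0255] [ 0.563  -0.0594  0.0284]
0.04 17 [ 0.555  -0.0488  0.0432] [ 0.5491 -0.0538  0.0409] [ 0.5612 -0.0468  0.045 ]
0.05 48 [ 0.5564 -0.0499  0.0501] [ 0.5501 -0.056   0.0456] [ 0.5615 -0.0453  0.0548]
0.06 39 [ 0.5573 -0.0508  0.0589] [ 0.5512 -0.0558  0.055 ] [ 0.5632 -0.0391  0.063 ]
0.07 63 [ 0.5581 -0.0521  0.0722] [ 0.5486 -0.0605  0.0652] [ 0.5652 -0.0485  0.0749]
0.08 81 [ 0.5583 -0.0534  0.0801] [ 0.5495 -0.0597  0.0751] [ 0.5649 -0.0503  0.085 ]
0.09 84 [ 0.5582 -0.0555  0.0899] [ 0.5496 -0.0634  0.0853] [ 0.565  -0.0527  0.095 ]
0.1 94 [ 0.5586 -0.0572  0.1001] [ 0.5501 -0.0637  0.0951] [ 0.5652 -0.0538  0.105 ]
0.11 103 [ 0.5585 -0.0591  0.11  ] [ 0.5497 -0.0657  0.1051] [ 0.5653 -0.0559  0.1148]
0.12 113 [ 0.5588 -0.061   0.12  ] [ 0.5502 -0.0675  0.115 ] [ 0.5656 -0.0576  0.125 ]
0.13 121 [ 0.5592 -0.063   0.1299] [ 0.5503 -0.0693  0.1251] [ 0.5659 -0.0598  0.1348]
0.14 147 [ 0.5594 -0.0651  0.1401] [ 0.5504 -0.0755  0.1351] [ 0.5661 -0.0618  0.145 ]
0.15 207 [ 0.5587 -0.0698  0.1483] [ 0.551  -0.078   0.1451] [ 0.5659 -0.0639  0.1513]
```

Run:
```python
from h import *
np.set_printoptions(precision=3,suppress=True,linewidth=200)
for c in ['wrist','side','scene']:
    p=look(c,c+'2')
    R=cv2.Rodrigues(np.array(p['rvec'],float))[0]; print(c,'cam pos',-R.T@np.array(p['tvec']).ravel(),p['fx'])
    P=cloud(p); 
    H=np.zeros((13,17),int)
    for x in range(13):
        for y in range(17):
            X=.3+.04*x;Y=-.36+.04*y
            s=P[(abs(P[:,0]-X)<.02)&(abs(P[:,1]-Y)<.02)&(P[:,2]<.19 if c!='wrist' else P[:,2]<.19)]
            H[x,y]=1000*np.percentile(s[:,2],99) if len(s)>5 else -1
    print('cols y',[round(-.36+.04*y,2) for y in range(17)])
    for x in range(13): print(round(.3+.04*x,2),H[x])
```

```text
wrist cam pos [0.601 0.079 0.385] 309.1065075263951
cols y [-0.36, -0.32, -0.28, -0.24, -0.2, -0.16, -0.12, -0.08, -0.04, 0.0, 0.04, 0.08, 0.12, 0.16, 0.2, 0.24, 0.28]
0.3 [-1 -1 -1 -1 -1 -1 -1 -1 -1 -1 -1 -1 -1 -1 -1 -1 -1]
0.34 [-1 -1 -1 -1 -1 -1  2  7 11 10 10  9  2  2  2 -1 -1]
0.38 [ 2  2 -1 -1 -1  9 10  8 11 10  9  8  2 14 12 -1 -1]
0.42 [ 2 38 35  2 -1  1  2  2  2  2  2  2 58 75 13 -1 -1]
0.46 [  2  38  38  38   2   2   1  14  12  12  14   2  58 162  57  -1  -1]
0.5 [-1 42 54 53  2  2  2 12 12 25 25  2 58 64 57 -1 -1]
0.54 [  2  51  54  53   2   2   2 150 121 121  99   2  58  97  54  -1  -1]
0.58 [ -1  -1  54  54   2   2   2 149 111  39  41   2  14  13  12  -1  -1]
0.62 [-1  3  2 12  2  2  2 14 12 32 32  2  2  2  2 -1 -1]
0.66 [-1  2  2  2  2  2  2  2  2  2  2  2  2  2  2 -1 -1]
0.7 [-1  2  2  2  6  7  7  2  2  2  7  8  2  2  2 -1 -1]
0.74 [-1  2  7  7  6  6 -1  7  7  7  6  9  2  2  2 -1 -1]
0.78 [-1  2  7  7 -1 -1  6  5  2  2  2  9  2  2  2 -1 -1]
side cam pos [0.439 0.582 0.615] 449.28506944142504
cols y [-0.36, -0.32, -0.28, -0.24, -0.2, -0.16, -0.12, -0.08, -0.04, 0.0, 0.0
[... 1147 characters left out ...]
 4 10  9  9  8  2  2  2  2  2]
0.38 [ 3  3  3 10 13  9 10  8 11 10  9  7  2 14 80  6 12]
0.42 [  3  42  36  22   3   3   3   3   3   3   3   3  57 187  85  89  91]
0.46 [  3  38  39  38   3   3   3  14  13  21  16   3  58 188 177 188 188]
0.5 [  3  53  54  53   3   3   3  13  13  26  24   3  58  63 186 187 189]
0.54 [  3  54  54  54   4   4   3 150  97 120  97   3  58  99 170 157  -1]
0.58 [  3  54  56  54   3   3   3 148  76  40  42   3  14  11  84  12  -1]
0.62 [ 3  4  3  3  4  4  3 15 12  4 26  3  4  3  4  3  3]
0.66 [3 4 3 3 3 3 3 4 4 4 4 3 3 3 3 4 4]
0.7 [3 3 3 4 7 8 8 4 4 3 8 9 3 3 3 4 4]
0.74 [ 3  4  8  8  7  5  8  8  8  9  5 10  3  3  3  3  3]
0.78 [3 4 8 9 7 8 7 4 4 3 3 9 3 3 4 4 3]
```

Run:
```python
from h import *
np.set_printoptions(precision=3,suppress=True,linewidth=200)
for c in ['wrist','side','scene']:
    p=look(c,c+'3'); P=cloud(p)
    for z in [.06,.08,.1,.12,.15,.2,.25]:
        s=P[(P[:,0]>.36)&(P[:,0]<.56)&(P[:,1]>.06)&(P[:,1]<.3)&(P[:,2]>z)&(P[:,2]<z+.05)]
        if len(s): print(c,z,len(s),'ymin',np.percentile(s[:,1],[0,1,5]),'xrange',s[s[:,1]<.19][:,0].min(initial=9),s[s[:,1]<.19][:,0].max(initial=0))
    # bar near end, arm
    s=P[(P[:,0]>.5)&(P[:,0]<.62)&(P[:,1]>-.045)&(P[:,1]<.06)&(P[:,2]>.05)&(P[:,2]<.19)]
    print(c,'arm',np.percentile(s,[0,1,50,99,100],axis=0))
    r=robot.regions_of('bar',p)
    if r:
        B=cloud(p,r[0]['region']); B=B[B[:,2]>.013]
        d=B[:,:2]-[.5347,-.04]; a=np.radians(6.0); x=d@[np.cos(a),np.sin(a)]; y=d@[-np.sin(a),np.cos(a)]
        print('bar jig x',np.percentile(x,[0,1,3,97,100]),'y',np.percentile(y,[2,50,98]),'z',np.percentile(B[:,2],98))
```

```text
wrist 0.06 1649 ymin [0.148 0.148 0.15 ] xrange 0.4251884899816221 0.5418586104434321
wrist 0.08 719 ymin [0.157 0.157 0.158] xrange 0.44150522152851973 0.5416461658572332
wrist 0.1 534 ymin [0.15 0.15 0.15] xrange 0.4410700989468046 0.456005928066835
wrist 0.12 536 ymin [0.148 0.149 0.149] xrange 0.4388978166283501 0.456005928066835
wrist 0.15 245 ymin [0.148 0.149 0.149] xrange 0.4388978166283501 0.4556505030544112
wrist arm [[ 0.542 -0.045  0.05 ]
 [ 0.543 -0.043  0.056]
 [ 0.552 -0.005  0.102]
 [ 0.566  0.025  0.122]
 [ 0.567  0.026  0.124]]
bar jig x [-0.05  -0.048 -0.047  0.03   0.033] y [0.053 0.061 0.068] z 0.025995604798819155
side 0.06 1725 ymin [0.138 0.152 0.161] xrange 0.3973845364537791 0.5507144348805022
side 0.08 1552 ymin [0.161 0.164 0.165] xrange 0.3973845364537791 0.5507144348805022
side 0.1 598 ymin [0.158 0.163 0.164] xrange 0.4326735978499263 0.5325777232784269
side 0.12 1277 ymin [0.157 0.163 0.165] xrange 0.4319310186233359 0.4567369944509007
side 0.15 3931 ymin [0.157 0.164 0.169] xrange 0.4319310186233359 0.4567369944509007
side 0.2 765 ymin [0.16  0.162 0.
[... 479 characters left out ...]
.159] xrange 0.3963817635136591 0.5597593704609536
scene 0.1 523 ymin [0.149 0.151 0.157] xrange 0.43387634519363233 0.5352084314023079
scene 0.12 686 ymin [0.147 0.149 0.151] xrange 0.4323968048135596 0.4540357006480375
scene 0.15 952 ymin [0.147 0.149 0.15 ] xrange 0.43221446957586573 0.45528542821483536
scene 0.2 280 ymin [0.147 0.148 0.15 ] xrange 0.4312311146474111 0.45262729436873594
scene 0.25 125 ymin [0.148 0.149 0.15 ] xrange 0.4331226777712118 0.4524814327877023
scene arm [[ 0.54  -0.045  0.05 ]
 [ 0.541 -0.044  0.052]
 [ 0.547 -0.02   0.091]
 [ 0.563  0.022  0.121]
 [ 0.565  0.024  0.123]]
bar jig x [-0.051 -0.05  -0.049  0.034  0.038] y [0.052 0.057 0.064] z 0.026801212234457843
```

```bash
python3 -m handwheel '[[[-1.4,-0.1,0,0,0,-7,0],[-2.8,-0.2,0,0,0,-14,0],[-4.2,-0.3,0,0,0,-21,0],[-5.6,-0.4,0,0,0,-28,0],[-7,-0.5,0,0,0,-35,0],[-8.4,-0.6,0,0,0,-42,0],[-9.8,-0.8,0,0,0,-49,0],[-11.2,-1,0,0,0,-56,0],[-12.8,-1.1,0,0,0,-63,0],[-14.4,-1.2,0,0,0,-70,0]]]' 20
python3 -m handwheel '[[[0,0,0,0,0,-7,0],[0,0,0,0,0,-14,0],[0,0,0,0,0,-20,0],[0,0,0,0,0,-26,0],[0,0,0,0,0,-26,0],[0,0,0,0,0,-26,0]]]'
```

```text
time: 3.53
position: [0.4553, 0.0121, 0.2187]
tool_rot: [2.568, 1.81, 0.0]
force: [-0.6, 0.1, 0.2]
gripper_width: 0.333
time: 4.03
position: [0.456, 0.012, 0.2187]
tool_rot: [2.106, 2.331, 0.0]
force: [-0.7, 0.1, -0.5]
gripper_width: 0.002
```

Run:
```python
from h import *
o=robot.get_obs();print(o['time'],o['position'],cv2.Rodrigues(o['tool_rot'])[0].round(3),o['q'],o['gripper_width'],o['force'])
look('wrist','w4');look('scene','s4')
```

```text
4.0333 [0.45603436 0.01203738 0.2187439 ] [[-0.101  0.995  0.   ]
 [ 0.995  0.101 -0.   ]
 [-0.     0.    -1.   ]] [-8.60907416e-02 -2.69140581e-01  1.86910190e+00  1.23354349e-05
  1.54140120e+00 -1.75836529e+00] 0.0016084111936091612 [-0.6643432   0.14021037 -0.46340755]
```

View pics/w4.png

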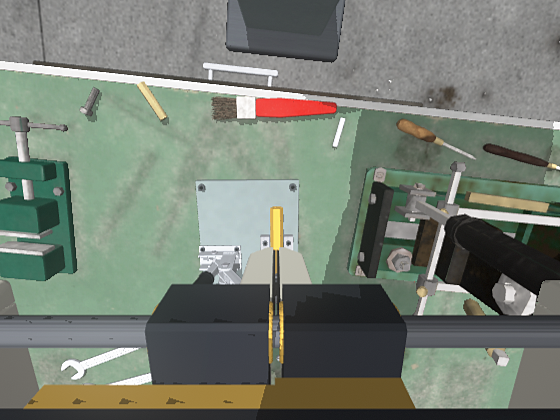

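The jaws are shut and aligned with the groove: the bar is at (277,208–245), in line with the fingers. I'll descend behind it now.

```bash
python3 -m handwheel '[[[0,0,3.5,0,0,0,0],[0,0,7,0,0,0,0],[0,0,10.5,0,0,0,0],[0,0,14,0,0,0,0],[0,0,17,0,0,0,0],[0,0,19,0,0,0,0],[0,0,20,0,0,0,0],[0,0,20.3,0,0,0,0],[0,0,20.3,0,0,0,0]]]'
python3 - <<'E'
from h import *
look('scene','s5');look('side','d5')
o=robot.get_obs();a=np.radians(6);d=o['position'][:2]-[.5347,-.04];print('jig xy',d@[np.cos(a),np.sin(a)],d@[-np.sin(a),np.cos(a)],o['position'],o['force'])
i=cv2.imread('pics/d5.png')[200:340,180:380];cv2.imwrite('pics/d5c.png',cv2.resize(i,None,fx=4,fy=4))
E
```

```text
time: 4.88
position: [0.4559, 0.012, 0.0156]
tool_rot: [-2.103, -2.333, 0.001]
force: [-0.7, -0.1, -0.3]
gripper_width: 0.007
jig xy -0.07143896877443999 0.05969020684006209 [0.45741306 0.01189581 0.01724922] [-0.7423857  -0.31955396 -0.23839511]
```

View pics/d5c.png

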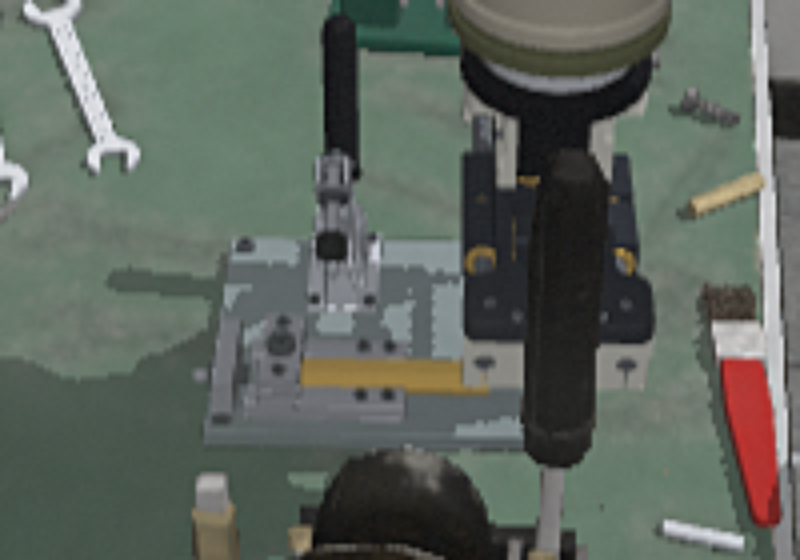

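```bash
python3 -m handwheel '[[[0,0.4,0,0,0,0,0],[0,0.8,0,0,0,0,0],[0,1.1,0,0,0,0,0],[0,1.4,0,0,0,0,0],[0,1.7,0,0,0,0,0],[0,2,0,0,0,0,0],[0,2.3,0,0,0,0,0],[0,2.5,0,0,0,0,0],[0,2.6,0,0,0,0,0],[0,2.6,0,0,0,0,0]]]'
python3 -m handwheel '[[[0,0.05,0,0,0,0,0],[0,0.1,0,0,0,0,0],[0,0.1,0,0,0,0,0]]]'
python3 -m handwheel '[[[0,0.05,0,0,0,0,0],[0,0.1,0,0,0,0,0],[0,0.1,0,0,0,0,0]]]'
python3 -m handwheel '[[[0,0.05,0,0,0,0,0],[0,0.1,0,0,0,0,0],[0,0.1,0,0,0,0,0]]]'
```

```text
time: 5.82
position: [0.4821, 0.0148, 0.0156]
tool_rot: [2.102, 2.335, 0.0]
force: [0.2, -0.0, 0.2]
gripper_width: 0.003
time: 6.07
position: [0.4828, 0.0148, 0.0156]
tool_rot: [-2.102, -2.335, 0.0]
force: [-0.2, -0.4, -0.3]
gripper_width: 0.005
time: 6.32
position: [0.4836, 0.015, 0.0155]
tool_rot: [-2.102, -2.334, 0.001]
force: [-2.2, 0.2, 0.5]
gripper_width: 0.006
time: 6.57
position: [0.4837, 0.015, 0.0155]
tool_rot: [-2.101, -2.333, 0.003]
force: [-7.9, -0.8, 5.4]
gripper_width: 0.004
```

Run:
```python
from h import *
p=look('side','d6');look('scene','s6');look('wrist','w6')
o=robot.get_obs();a=np.radians(6);d=o['position'][:2]-[.5347,-.04];print('jig xy',d@[np.cos(a),np.sin(a)],d@[-np.sin(a),np.cos(a)],o['position'],o['force'],o['wrist_torque'])
for f in 'd6','s6':
    i=cv2.imread(f'pics/{f}.png'); i=i[240:340,210:360] if f[0]=='d' else i[180:290,190:310]
    cv2.imwrite(f'pics/{f}c.png',cv2.resize(i,None,fx=5,fy=5,interpolation=cv2.INTER_CUBIC))
r=robot.regions_of('bar',p)
if r:
    B=cloud(p,r[0]['region']); B=B[B[:,2]>.013]
    d=B[:,:2]-[.5347,-.04]; x=d@[np.cos(a),np.sin(a)]; print(np.percentile(x,[0,1,3,50,97,100]),r[0]['score'])
```

```text
jig xy -0.04500549511093396 0.059977988409434184 [0.48367164 0.01494507 0.01548493] [-7.95863525 -1.73749783  6.35048557] [-0.0396076   1.21100382 -0.01321992]
[-0.00458455 -0.00456462 -0.00447499  0.01256248  0.03107818  0.03154937] 0.77
```

View pics/d6c.png

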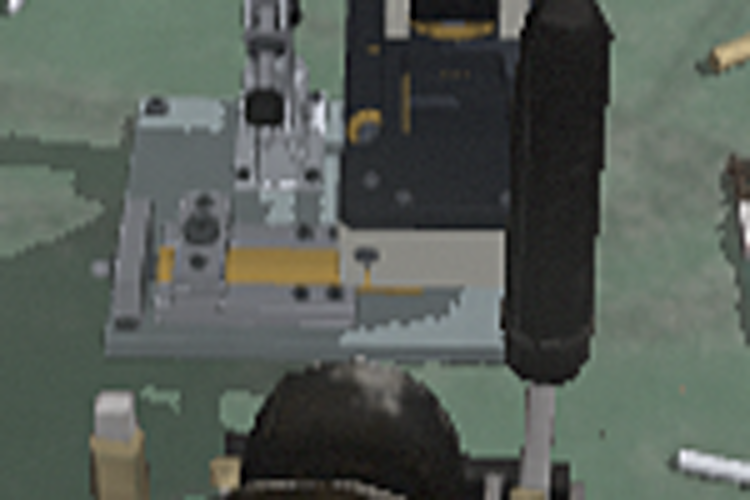

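View pics/s6c.png

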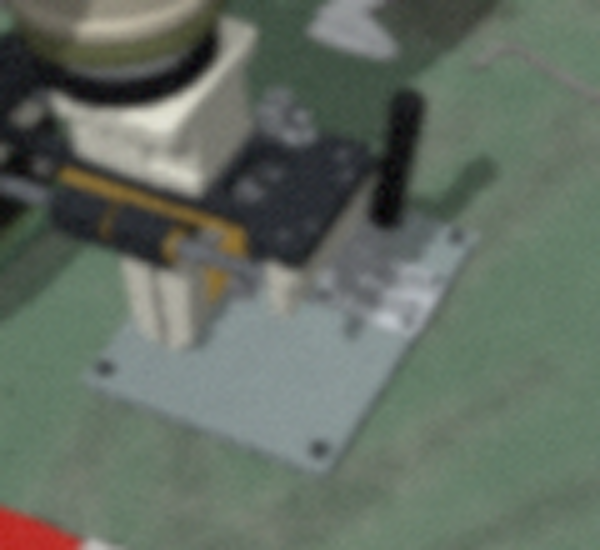

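View pics/w6.png

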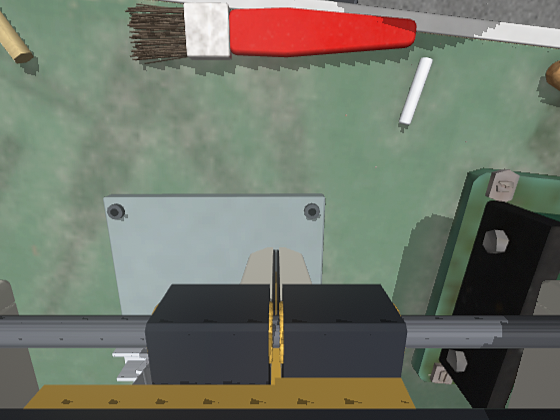

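Run:
```python
from h import *
np.set_printoptions(precision=4,suppress=True,linewidth=180)
a=np.radians(6)
p=look('side','d7'); f=p['frame']
O=np.array([.5347,-.04]);R=np.array([[np.cos(a),-np.sin(a)],[np.sin(a),np.cos(a)]])
J=lambda x,y,z:np.r_[O+R@[x,y],z]
i=cv2.resize(f[270:310,225:290,::-1],None,fx=12,fy=12,interpolation=cv2.INTER_NEAREST).copy()
for nm,X,col in [('bush',[(35,53),(35,53)],0)]:pass
pts={'bushnear':[(35,y,35) for y in (50,60,70)],'bushfar':[(53,y,35) for y in (50,60,70)],'block':[(64,y,32) for y in (50,60,70)],'blockfar':[(74,y,32) for y in(50,60,70)],'barhome':[(60,y,24) for y in (56,60,64)],'railfar':[(60,y,20) for y in (50,60,70)],'railnear':[(-12,y,20) for y in (50,69,75)]}
for k,v in pts.items():
    q=proj(p,[J(x/1000,y/1000,z/1000) for x,y,z in v]); print(k,q.round(1).tolist())
    for u,vv in q: cv2.circle(i,(int((u+.5-225)*12),int((vv+.5-270)*12)),4,(0,0,255) if k!='barhome' else (255,0,255),-1)
cv2.imwrite('pics/d7c.png',i)
```

```text
bushnear [[254.3, 282.9], [253.9, 286.9], [253.5, 291.0]]
bushfar [[244.3, 282.7], [243.8, 286.7], [243.3, 290.8]]
block [[238.3, 283.8], [237.8, 287.8], [237.2, 291.9]]
blockfar [[232.8, 283.7], [232.2, 287.8], [231.5, 291.8]]
barhome [[240.5, 289.4], [240.2, 291.0], [240.0, 292.7]]
railfar [[240.9, 288.6], [240.4, 292.6], [239.8, 296.7]]
railnear [[280.4, 289.2], [280.1, 296.9], [280.0, 299.4]]
```

View pics/d7c.png

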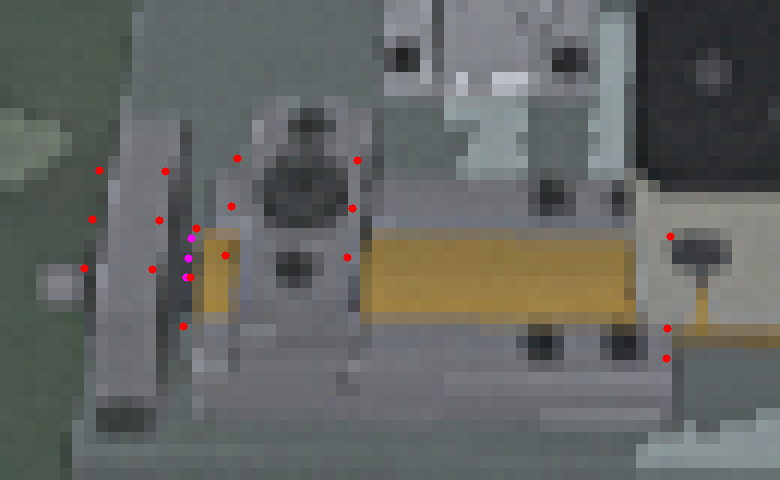

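Bar's far end (crop x≈203) lines up with the rails' far end (jig x=60) once the ~1 px model offset is allowed for, and the push stalled at 8 N, so the bar is home. Backing off and rising.

```bash
python3 -m handwheel '[[[0,-0.3,0,0,0,0,0],[0,-1,0,0,0,0,0],[0,-2.5,0,0,0,0,0],[0,-3,-2,0,0,0,0],[0,-3,-6,0,0,0,0],[0,-3,-10,0,0,0,0],[0,-3,-14,0,0,0,0],[0,-3,-18,0,0,0,0],[0,-3,-20.5,0,0,0,0],[0,-3,-20.5,0,0,0,0]]]'
python3 - <<'E'
from h import *
np.set_printoptions(precision=4,suppress=True,linewidth=180)
a=np.radians(6);O=np.array([.5327,-.0402]);R=np.array([[np.cos(a),-np.sin(a)],[np.sin(a),np.cos(a)]])
print(robot.get_obs()['position'],robot.get_obs()['force'])
for c in ['side','wrist']:
    p=look(c,c+'8')
    for n in ['bar','handle']:
        r=robot.regions_of(n,p)
        if not r: continue
        B=cloud(p,r[0]['region']); B=B[B[:,2]>(.013 if n=='bar' else .1)]
        d=(B[:,:2]-O)@R; print(c,n,r[0]['score'],np.percentile(d,[0,3,50,97,100],axis=0).T, B[:,2].max())
        if n=='handle':
          for z in np.arange(.06,.16,.015):
            m=abs(B[:,2]-z)<.0075
            if m.sum()>3: print(z,d[m].min(0),d[m].mean(0),d[m].max(0))
E
python3 -c "
import cv2
i=cv2.imread('pics/side8.png')[265:315,220:310];cv2.imwrite('pics/s8c.png',cv2.resize(i,None,fx=8,fy=8,interpolation=cv2.INTER_CUBIC))"
```

```text
time: 7.65
position: [0.4583, 0.0116, 0.228]
tool_rot: [2.096, 2.328, 0.011]
force: [0.4, 0.3, 0.8]
gripper_width: 0.006
[0.4583 0.0116 0.228 ] [0.4377 0.2926 0.7526]
side bar 0.6 [[-0.0347 -0.0312  0.0012  0.0568  0.0589]
 [ 0.0536  0.0553  0.063   0.0672  0.0684]] 0.02810733638164224
side handle 0.83 [[ 0.0125  0.0127  0.0196  0.0271  0.0274]
 [-0.0379 -0.033  -0.0258 -0.0189 -0.0177]] 0.1515837485625543
0.105 [ 0.0126 -0.0292] [ 0.0197 -0.0218] [ 0.0274 -0.0177]
0.12 [ 0.0125 -0.0325] [ 0.0198 -0.0249] [ 0.0272 -0.0198]
0.135 [ 0.014  -0.0328] [ 0.0201 -0.0269] [ 0.0268 -0.0228]
0.15 [ 0.0139 -0.0379] [ 0.0202 -0.0306] [ 0.0268 -0.0253]
wrist bar 0.88 [[-0.0343 -0.0337 -0.0172  0.0019  0.0039]
 [ 0.052   0.0521  0.0597  0.0673  0.0674]] 0.026734566070578433
wrist handle 0.89 [[-0.1075 -0.1075 -0.1071 -0.1065 -0.1065]
 [ 0.0372  0.0372  0.038   0.0381  0.0381]] 0.31120789842606683
```

View pics/s8c.png

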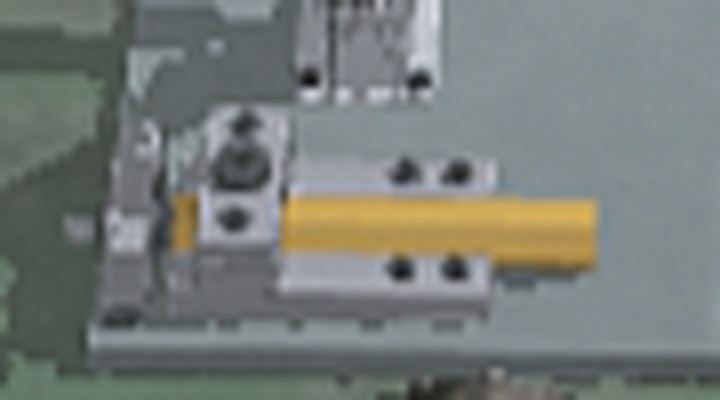

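View pics/wrist8.png

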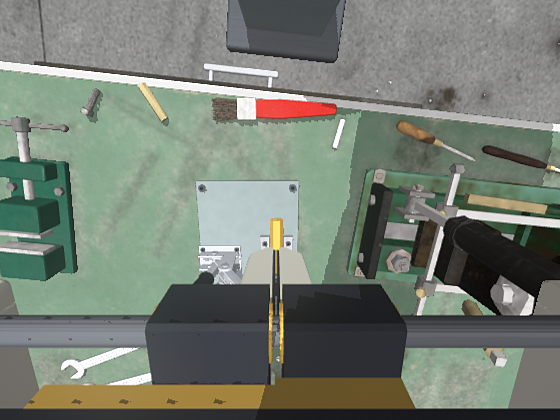

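```bash
python3 -m handwheel '[[[-0.5,0.8,0,0,0,7,0],[-1.2,1.7,0,0,0,14,0],[-1.9,2.6,0,0,0,21,0],[-2.6,3.5,0,0,0,28,0],[-3.3,4.4,0,0,0,35,0],[-4,5.3,0,0,0,42,0],[-4.7,6.2,0,0,0,49,0],[-5.3,7.1,0,0,0,56,0],[-5.9,8,0,0,0,63,0],[-6.4,8.9,0,0,0,70,0]]]'
python3 -m handwheel '[[[0,0,0,0,0,7,0],[0,0,0,0,0,14,0],[0,0,0,0,0,20,0],[0,0,0,0,0,20,0],[0,0,0,0,0,20,0]]]'
python3 - <<'E'
from h import *
np.set_printoptions(precision=4,suppress=True,linewidth=180)
a=np.radians(6);O=np.array([.5327,-.0402]);R=np.array([[np.cos(a),-np.sin(a)],[np.sin(a),np.cos(a)]])
o=robot.get_obs();j=(o['position'][:2]-O)@R;print('jig',j,o['position'],cv2.Rodrigues(o['tool_rot'])[0].round(3).tolist(),o['time'],o['q'])
for f in [.09,.2,.35,.5,.65,.8,.95,1.1,1.2,1.25,1.3,1.35,1.39,1.43,1.46]:
    y=(-20-113*np.sin(f)+8*np.cos(f)+7.5)/1000; z=(20+113*np.cos(f)+8*np.sin(f))/1000
    print(f,'jig',round(y,4),round(z,4),'shift cm tool y,z',round(-(y-j[1])*100,2),round((o['position'][2]-z)*100,2))
look('wrist','w9'); look('side','d9')
E
```

```text
time: 8.78
position: [0.5498, -0.0427, 0.2186]
tool_rot: [-3.062, -0.697, 0.004]
force: [-0.4, -0.5, 0.1]
gripper_width: 0.006
time: 9.2
position: [0.5495, -0.0423, 0.2191]
tool_rot: [-3.136, -0.17, 0.004]
force: [-1.3, 0.2, -0.3]
gripper_width: 0.005
jig [ 0.0165 -0.0039] [ 0.5495 -0.0423  0.2191] [[0.994, 0.108, -0.002], [0.108, -0.994, 0.0], [-0.002, -0.001, -1.0]] 9.2 [-0.1699  0.0007  1.6226  0.      1.5206 -0.278 ]
0.09 jig -0.0147 0.1333 shift cm tool y,z 1.08 8.59
0.2 jig -0.0271 0.1323 shift cm tool y,z 2.33 8.68
0.35 jig -0.0437 0.1289 shift cm tool y,z 3.99 9.02
0.5 jig -0.0597 0.123 shift cm tool y,z 5.58 9.61
0.65 jig -0.0745 0.1148 shift cm tool y,z 7.07 10.43
0.8 jig -0.088 0.1045 shift cm tool y,z 8.41 11.47
0.95 jig -0.0998 0.0922 shift cm tool y,z 9.59 12.69
1.1 jig -0.1096 0.0784 shift cm tool y,z 10.57 14.08
1.2 jig -0.1149 0.0684 shift cm tool y,z 11.11 15.07
1.25 jig -0.1172 0.0632 shift cm tool y,z 11.34 15.59
1.3 jig -0.1192 0.0579 shift cm tool y,z 11.54 16.12
1.35 jig -0.121 0.0526 shift cm tool y,z 11.72 16.66
1.39 jig -0.1222 0.0482 shift cm tool y,z 11.84 17.1
1.43 jig -0.1233 0.0438 shift cm tool y,z 11.94 17.54
1.46 jig -0.1239 0.0404 shift cm tool y,z 12.01 17.87
```

View pics/w9.png

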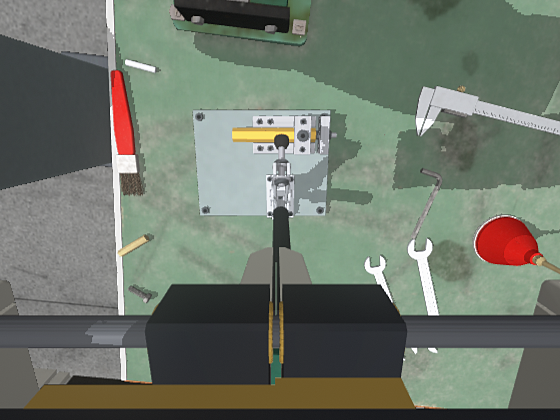

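Wrist view: the handle (280,230) is in line with the fingers (276,250), and the bar is in the groove at (232–295,135). I'll descend on the handle's +y side and start to push.

```bash
python3 -m handwheel '[[[0.1,0,3,0,0,0,0],[0.3,0,6,0,0,0,0],[0.3,0,8,0,0,0,0],[0.3,0,8.6,0,0,0,0],[0.3,0,8.6,0,0,0,0],[0.3,0.5,8.6,0,0,0,0],[0.3,1,8.6,0,0,0,0],[0.3,1.6,8.65,0,0,0,0],[0.3,2.3,8.7,0,0,0,0],[0.3,2.3,8.7,0,0,0,0]]]'
python3 - <<'E'
from h import *
a=np.radians(6);O=np.array([.5327,-.0402]);R=np.array([[np.cos(a),-np.sin(a)],[np.sin(a),np.cos(a)]])
o=robot.get_obs();j=(o['position'][:2]-O)@R;print('jig',j,o['position'],o['force'],o['time'])
look('side','d10');look('scene','s10')
i=cv2.imread('pics/d10.png')[170:330,180:340];cv2.imwrite('pics/d10c.png',cv2.resize(i,None,fx=3.7,fy=3.7,interpolation=cv2.INTER_CUBIC))
E
```

```text
time: 10.13
position: [0.5565, -0.0667, 0.1348]
tool_rot: [3.136, 0.163, 0.003]
force: [-0.2, 0.6, -0.6]
gripper_width: 0.009
jig [ 0.02086329 -0.02879928] [ 0.55645934 -0.06666071  0.13476285] [-0.22494444  0.57328033 -0.61271612] 10.1333
```

View pics/d10c.png

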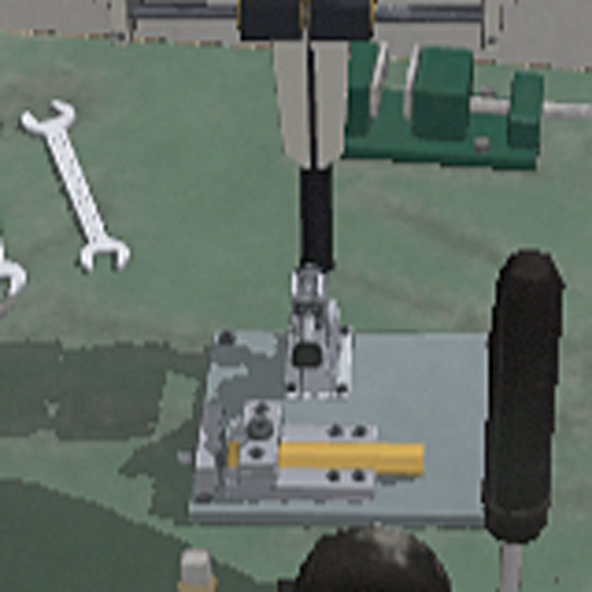

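```bash
python3 -m handwheel '[[[0,0.9,0.1,0,0,0,0],[0,1.7,0.3,0,0,0,0],[0,2.5,0.6,0,0,0,0],[0,3.3,0.9,0,0,0,0],[0,4.1,1.3,0,0,0,0],[0,4.8,1.7,0,0,0,0],[0,5.5,2.2,0,0,0,0],[0,6.1,2.8,0,0,0,0],[0,6.7,3.4,0,0,0,0],[0,7.3,4,0,0,0,0]]]'
python3 - <<'E'
from h import *
a=np.radians(6);O=np.array([.5327,-.0402]);R=np.array([[np.cos(a),-np.sin(a)],[np.sin(a),np.cos(a)]])
o=robot.get_obs();j=(o['position'][:2]-O)@R;print('jig',j,o['position'],o['force'],o['time'])
look('side','d11')
i=cv2.imread('pics/d11.png')[150:330,180:380];cv2.imwrite('pics/d11c.png',cv2.resize(i,None,fx=3.2,fy=3.2,interpolation=cv2.INTER_CUBIC))
E
```

```text
time: 11.07
position: [0.5632, -0.1382, 0.0929]
tool_rot: [-3.137, -0.164, 0.0]
force: [0.2, 0.5, 0.3]
gripper_width: 0.005
jig [ 0.02010368 -0.10066574] [ 0.56321599 -0.13821288  0.09291708] [0.16876122 0.5146878  0.28726733] 11.0667
```

View pics/d11c.png

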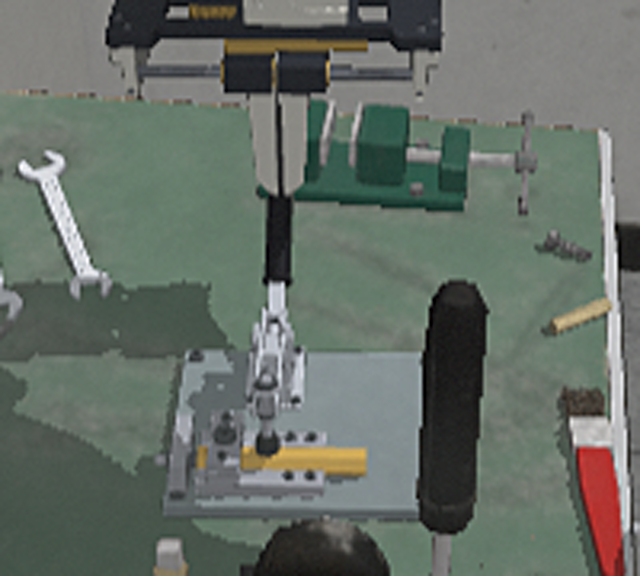

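The fingertip carries the handle over with the bar still home, and the pad is coming down. Going on to and past dead centre.

```bash
python3 -m handwheel '[[[0,0.5,0.7,0,0,0,0],[0,1,1.4,0,0,0,0],[0,1.3,1.9,0,0,0,0],[0,1.5,2.4,0,0,0,0],[0,1.7,2.8,0,0,0,0],[0,1.8,3.1,0,0,0,0],[0,1.9,3.4,0,0,0,0]]]'
python3 -m handwheel '[[[0,0.1,0.3,0,0,0,0],[0,0.2,0.6,0,0,0,0],[0,0.3,0.9,0,0,0,0],[0,0.4,1.2,0,0,0,0],[0,0.4,1.4,0,0,0,0],[0,0.4,1.4,0,0,0,0]]]'
python3 - <<'E'
from h import *
a=np.radians(6);O=np.array([.5327,-.0402]);R=np.array([[np.cos(a),-np.sin(a)],[np.sin(a),np.cos(a)]])
o=robot.get_obs();j=(o['position'][:2]-O)@R;print('jig',j,o['position'],o['force'],o['time'])
look('side','d12')
i=cv2.imread('pics/d12.png')[150:330,180:380];cv2.imwrite('pics/d12c.png',cv2.resize(i,None,fx=3.2,fy=3.2,interpolation=cv2.INTER_CUBIC))
E
```

```text
time: 11.7
position: [0.5654, -0.1567, 0.0596]
tool_rot: [3.137, 0.165, 0.0]
force: [-0.6, -0.1, 1.3]
gripper_width: 0.005
time: 12.2
position: [0.565, -0.1603, 0.0447]
tool_rot: [-3.137, -0.164, 0.002]
force: [-0.8, -0.3, 0.4]
gripper_width: 0.005
jig [ 0.01957295 -0.12277331] [ 0.56499903 -0.16025482  0.04472736] [-0.76833345 -0.25584062  0.42734231] 12.2
```

View pics/d12c.png

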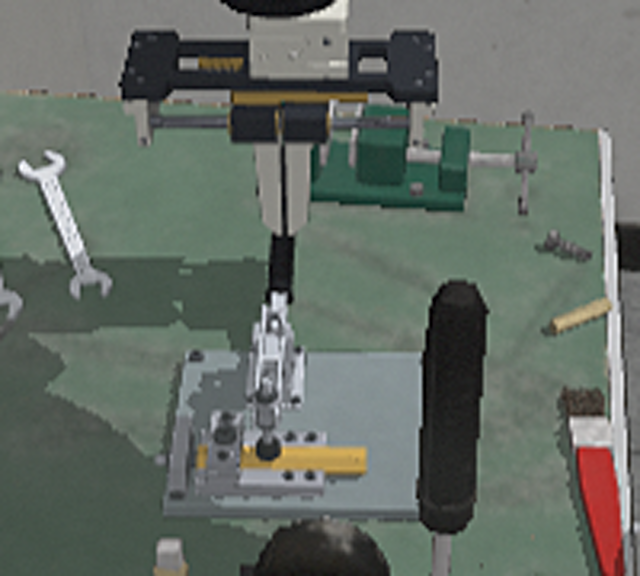

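```bash
python3 -m handwheel '[[[0,0,0.15,0,0,0,0],[0,0,0.3,0,0,0,0],[0,0,0.3,0,0,0,0]]]'
python3 -m handwheel '[[[0,0,0.15,0,0,0,0],[0,0,0.3,0,0,0,0],[0,0,0.3,0,0,0,0]]]'
```

```text
time: 12.5
position: [0.5655, -0.1604, 0.0424]
tool_rot: [-3.137, -0.164, 0.0]
force: [-0.4, 0.3, -0.3]
gripper_width: 0.006
time: 12.75
position: [0.566, -0.1607, 0.0403]
tool_rot: [3.137, 0.164, 0.001]
force: [-3.3, 1.0, 6.7]
gripper_width: 0.005
```

The tip met a firm stop at z = 0.040 (the handle's shut height). Lifting off and checking.

```bash
python3 -m handwheel '[[[0,0,-0.5,0,0,0,0],[0,0,-2,0,0,0,0],[0,0,-5,0,0,0,0],[0,0,-9,0,0,0,0],[0,0,-13,0,0,0,0],[0,0,-17,0,0,0,0],[0,0,-18,0,0,0,0],[0,0,-18,0,0,0,0],[0,0,-18,0,0,0,0]]]'
python3 - <<'E'
from h import *
np.set_printoptions(precision=4,suppress=True,linewidth=180)
a=np.radians(6);O=np.array([.5327,-.0402]);R=np.array([[np.cos(a),-np.sin(a)],[np.sin(a),np.cos(a)]])
o=robot.get_obs();print(o['position'],o['force'],o['time'])
for c in ['side','wrist','scene']:
    p=look(c,c+'13')
    for n in ['bar','handle']:
        r=robot.regions_of(n,p)
        if not r: continue
        B=cloud(p,r[0]['region']); B=B[B[:,2]>(.013 if n=='bar' else .025)]
        d=(B[:,:2]-O)@R; print(c,n,r[0]['score'],np.percentile(np.c_[d,B[:,2]],[0,3,50,97,100],axis=0).T)
        if n=='handle':
            m=d[:,1]<-.07; q=np.polyfit(d[m,1],B[m,2],1); print('slope',q, 'phi',np.pi/2-np.arctan(-q[0]))
i=cv2.imread('pics/side13.png')[200:330,180:340];cv2.imwrite('pics/d13c.png',cv2.resize(i,None,fx=4.5,fy=4.5,interpolation=cv2.INTER_CUBIC))
E
```

```text
time: 13.5
position: [0.5661, -0.1606, 0.2203]
tool_rot: [3.137, 0.164, 0.003]
force: [0.6, 1.0, -0.1]
gripper_width: 0.004
[ 0.5661 -0.1606  0.2203] [ 0.5779  0.9614 -0.119 ] 13.5
side bar 0.68 [[-0.0347 -0.0329 -0.0041  0.0566  0.059 ]
 [ 0.0479  0.0542  0.063   0.0682  0.0787]
 [ 0.0136  0.0168  0.0241  0.0278  0.0387]]
side handle 0.67 [[ 0.0127  0.0132  0.0206  0.0279  0.0283]
 [-0.1441 -0.1398 -0.0892 -0.0183 -0.0145]
 [ 0.0284  0.0336  0.0402  0.0594  0.0632]]
slope [-0.0454  0.0354] phi 1.5254247949250925
wrist bar 0.8 [[-0.033  -0.0311 -0.0012  0.0594  0.0616]
 [ 0.0426  0.052   0.0576  0.0672  0.0679]
 [ 0.0165  0.0177  0.0237  0.0263  0.0646]]
wrist handle 0.71 [[ 0.015   0.0152  0.0219  0.0289  0.0302]
 [-0.1471 -0.1417 -0.086  -0.0245 -0.0188]
 [ 0.0261  0.0337  0.039   0.0447  0.062 ]]
slope [-0.0371  0.0355] phi 1.5337177120873915
scene bar 0.69 [[-0.0343 -0.0339 -0.0045  0.0362  0.0393]
 [ 0.0442  0.0511  0.0556  0.0632  0.0664]
 [ 0.013   0.0171  0.023   0.0272  0.0509]]
scene handle 0.83 [[ 0.0115  0.0132  0.0177  0.0264  0.0322]
 [-0.1499 -0.1464 -0.0878 -0.0213 -0.0168]
 [ 0.0265  0.0295  0.0376  0.0439  0.0505]]
slope [-0.0262  0.0355] phi 1.5445666624188996
```

View pics/d13c.png

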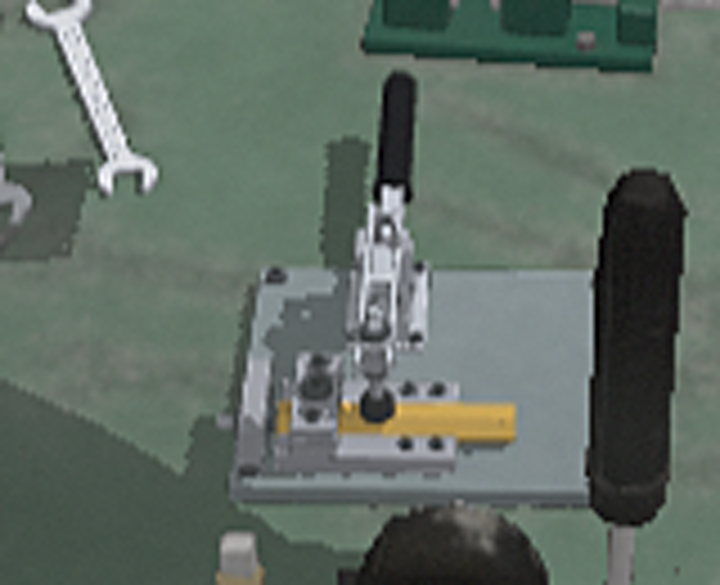

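View pics/wrist13.png

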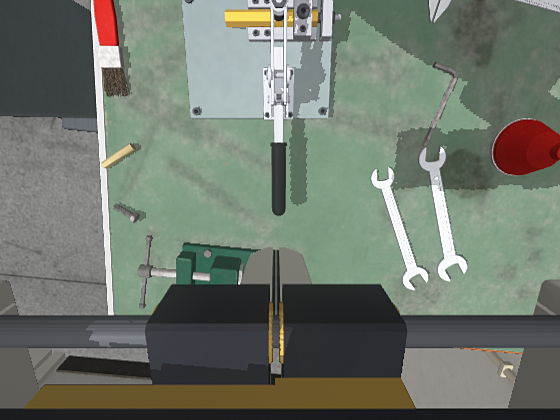

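The handle lies nearly level at (278,145–212) with the robot clear of it. The pad is on the bar, and the bar's near end is unchanged at jig x ≈ -34.5 mm. Handing in.

```bash
python3 -c "
from workcell import robot
print(robot.hand_in())"
```

```text
the job is handed in; nothing more can be done
None
```

The bar is home against the end stop and the clamp is shut with its pad on the bar. I handed the job in at about 13.7 s; no verdict was reported.

**What I did:** With the jaws shut, I pushed the bar's near end along the groove until it stalled at about 8 N. I then went over to the handle's +y side above the arm, pushed it over and down past dead centre, and pressed until it met its stop at about 7 N. Last, I lifted clear to z = 0.22 m.

**Last checks:**
- **Handle:** it stayed shut and nearly level after I let go. The fitted tilt from upright was 1.53–1.54 rad, about 0.1 rad more than I expected for 1.34 on the joint, so that fit is not an exact joint reading.
- **Bar:** its near end was at jig x of about -34 mm and its far end at about +59 to +61 mm, against -35 and +60 when home. This agrees within camera accuracy.
- **Bystanders:** the offcut, bolt and hex key look undisturbed in the pictures. I did not re-measure their positions.
- **Pad force:** I could not measure it directly. I only saw the pad resting on the bar with the handle holding.

**One disagreement:** my first jig estimate was about 2 mm too far along x. I corrected it from the side picture and the point where the push stalled.

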